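# Load a centrifuge rotor in balance

## Robot

A 6-joint arm with a two-finger parallel gripper is mounted at the origin on a cart in front of the work surface, level with it; the furniture and walls round the work are solid. World frame = base frame: x ahead of the robot, y to its left, z up, the work surface at z = 0. Lengths are in m, angles in rad, forces in N, time in s.
With the tool pointing down it reaches from about 0.375 to 0.9 m from the base axis. Payload 3.1 kg.
Tool frame: the origin (TCP) lies midway between the tips of the shut fingers; the grasp point (between the pads) lies 19 mm behind it; z points along the fingers, y is the line along which they close (so a half turn about z gives the same grasp; the last joint's range is limited). The gripper opens to 85 mm and grips with 20 to 120 N. Pads are 22 mm wide; open, the fingers measure 114 mm over their backs; the gripper's body (76 mm by 85 mm) begins 54 mm behind the grasp point. The pads swing forward as they close: fully open they stand 13 mm farther back than shut.
Start: joints at [-1.286, 0.527, 1.433, -0, 1.181, -0.178], TCP at [0.279, -0.559, 0.231] pointing down, gripper open.
Joint ranges: [-3.08, 3.08], [-0.75, 2.2], [0.22, 2.44], [-1.43, 4.57], [0, 2.65], [-2.85, 2.85]. Speed limits (rad/s): [2.79, 2.79, 3.14, 3.14, 3.14, 3.14].

## Interface

Orientations are given as a unit quaternion [x, y, z, w].
In Python, from station import manip gives the robot as it stands.
- The arm moves only by the tool drive_tool, never from a script. Its argument "motion" is a list that holds one entry, the list of rows, each a list of 5 numbers: the finger opening in mm, from 0 to 85.4, then the shift along the tool's x, y, z in units of 30 mm (1.0 is 30 mm), then the turn about the tool's z in units of 8 degrees (1.0 is 8 degrees). In form: [[[fingers, x, y, z, yaw], ...]]. A call has 1 to 10 rows; each row is the pose to reach, as a shift and turn from the pose commanded when the call began, along the tool's axes at that moment; what a row does not reach only later rows make up. A row lasts 1/10 s, in which the tool goes at most 50 mm and 8.59 degrees, less where a joint would pass 70% of its speed; a pose out of reach is approached as far as the arm can. A call with a gripper value outside its range is refused whole. The fingers move at their own pace and stop on an object; "squeeze" is the grip in N (left out, the last holds). Time passes only in rows, so rows that repeat a pose let the fingers close. It gives the time, the measured TCP pose, the force, the opening and the grip force at its end, in the units of the state.
- manip.sense(): the state, without advancing time (a new reading comes with each control period).
- manip.snapshot(name): name is "side" or "top" or "wrist"; returns the picture (384x512x3 uint8, red, green, blue); there is no depth.
- manip.camera_model(name): a dict with "fov_y" (degrees; the focal length in pixels is half the picture's height over the tangent of half this angle, whatever the lens; pixels are square), "cx", "cy" (the principal point, pixels), "origin" and "orientation" of the camera in the world. Camera axes: x right, y up, looking along -z (the intrinsics and any distortion apply to the point x, -y, -z); pixel columns grow to the right and rows downward; lengths in m; the calibration is good to about 2 mm. A picture is of the moment at which its call begins: read the wrist's pose just before it. camera_model takes no time and is no camera call; for the wrist camera it gives the pose at the moment of the call.
- manip.sign_off(): hands the job in; it is judged then, once.
The state is a dict: "t": time; "q": joint angles; "qd": joint speeds; "tau": joint torques, N m; "tcp_pos": TCP position; "tool_rot": TCP orientation; "force": force on the tool from outside, world axes, zero at the start; "ft_torque": the same for the moment, N m; "finger_gap": opening from 0.0 (shut) to 1.0 (fully open); "gripper_force": force on a finger pad.
Only numpy, scipy, OpenCV 4.12 (cv2) and the standard library are available. Lean on these libraries where they do the work, as an engineer would, in place of code of your own. Each camera call takes 0.05 s, during which the arm holds its last target. There are 200 camera calls.

## Task

The six-bucket centrifuge rotor on its stand is half loaded: two wide 50 ml tubes and, in a grey reducing sleeve, one narrow 15 ml tube. Load the other three buckets from the white rack so that every load faces its like across the hub: the empty grey sleeve goes into the bucket directly opposite the sleeve already in the rotor, the narrow tube from the rack goes down inside that newly placed sleeve, and the two wide tubes from the rack go into the two buckets that are left. Everything must stand upright and fully down; leave the tubes already in the rotor and the buffer bottle where they are.

Things in the scene. Friction and masses are not known exactly. Their poses are not given: they have to be found in the camera images.
- rotor: fixed 6-bucket swing-out rotor on a stand, 204 mm across; origin on its axis at bench level. Open buckets on a 75 mm radius at 0, 60, 120, 180, 240, 300 deg from its x towards y; any yaw. Bore 33 mm, mouth flared to 43 mm; rim 74 mm, flat bore floor 18 mm above the bench. Hub nut 30 mm wide, as high as the rims; arms lower. Fingers closing along the radius have the most room.
- tube50_in_a: 50 ml screw-cap tube, body 28.4 mm in diameter, cap 34 mm in diameter and 16 mm high, 114 mm tall in all, 50 g; origin at the centre of its underside, z up through the cap, gripped by the cap from above. Already in a rotor bucket; stays there. Its top is 58 mm above the rim.
- tube50_in_b: 50 ml screw-cap tube, body 28.4 mm in diameter, cap 34 mm in diameter and 16 mm high, 114 mm tall in all, 50 g; origin at the centre of its underside, z up through the cap, gripped by the cap from above. Already in a rotor bucket; stays there.
- sleeve_in: grey reducing sleeve, twin of 'sleeve', already in a rotor bucket with a narrow tube in it; stays there. Origin at the centre of its underside, z up. The three loaded buckets are neighbours; the sleeve's may be any of the three.
- tube15_in: 15 ml screw-cap tube, body 16 mm in diameter, cap 21 mm in diameter and 16 mm high, 118 mm tall in all, 24 g; origin at the centre of its underside, z up through the cap, gripped by the cap. Already in sleeve_in in the rotor; stays there. Its top is 74 mm above the bucket's rim.
- tube50_c: 50 ml screw-cap tube, body 28.4 mm in diameter, cap 34 mm in diameter and 16 mm high, 114 mm tall in all, 50 g; origin at the centre of its underside, z up through the cap, gripped by the cap from above. Starts in a wide hole of the rack (see tube50_d; its x axis is the rack's). Like tube50_d; either may go in either bucket.
- tube50_d: second loose 50 ml tube, same as tube50_c. Starts in a wide hole of the white rack (fixed, 138 x 172 mm, 56 mm high, floor at 8 mm; front row of three wide holes, back row of three narrow ones, 55 mm apart, rows 82 mm apart). What is in the rack starts with the rack's yaw: x points across it from the wide row to the narrow. Fingers closing along that x have the most room.
- sleeve: empty grey reducing sleeve, open above, 90 mm tall, 40 g; origin at the centre of its underside, z up. Foot 28 mm in diameter, up to 58 mm; collar 36 mm in diameter at 63 to 90 mm height, to be gripped from above. Bore 20 mm, 28.5 mm inside the collar; its floor is 12 mm above the underside. Starts in any wide hole of the rack; in a bucket its collar stays above the rim.
- tube15: 15 ml screw-cap tube, body 16 mm in diameter, cap 21 mm in diameter and 16 mm high, 118 mm tall in all, 24 g; origin at the centre of its underside, z up through the cap, gripped by the cap. Starts in the middle narrow hole of the rack, on the rack's floor, x as the rack's. Seated in the sleeve, its underside is 12 mm above the sleeve's.
- buffer_bottle: white plastic bottle with a screw cap, 55 mm in diameter, 121 mm tall, standing on the bench behind the rotor; origin at the centre of its underside. A bystander: leave it.
There are look-alikes about, which are no part of the job. What is shaped like the tube15_in but black or yellow is not meant.

How it is judged:
At the end, for the whole second after the job is handed in: Both wide tubes and the sleeve stand in buckets (underside within 8 mm of the 75 mm circle, 6 mm of the floor, lean under 0.17 rad), the sleeve over 141 mm from sleeve_in; tube15 in it within 8 mm of its axis, 6 mm of its floor; earlier loads likewise still in place; all released, at rest (horizontal distance between tube50_c and rotor between 0.067 and 0.083 m and z of tube50_c in the frame of rotor between 0.012 and 0.024 m and angle between each of tube50_c, tube50_d, sleeve, tube50_in_a, tube50_in_b, sleeve_in, tube15, tube15_in's own z axis and vertical below 0.17 rad and horizontal distance between tube50_d and rotor between 0.067 and 0.083 m and z of tube50_d in the frame of rotor between 0.012 and 0.024 m and horizontal distance between sleeve and rotor between 0.067 and 0.083 m and z of sleeve in the frame of rotor between 0.012 and 0.024 m and horizontal distance between tube50_in_a and rotor between 0.067 and 0.083 m and z of tube50_in_a in the frame of rotor between 0.012 and 0.024 m and horizontal distance between tube50_in_b and rotor between 0.067 and 0.083 m and z of tube50_in_b in the frame of rotor between 0.012 and 0.024 m and horizontal distance between sleeve_in and rotor between 0.067 and 0.083 m and z of sleeve_in in the frame of rotor between 0.012 and 0.024 m and horizontal distance between tube15 and sleeve below 0.008 m and z of tube15 in the frame of sleeve between 0.007 and 0.018 m and horizontal distance between tube15_in and sleeve_in below 0.008 m and z of tube15_in in the frame of sleeve_in between 0.007 and 0.018 m and horizontal distance between sleeve and sleeve_in above 0.141 m and linear speed of each of tube50_c, tube50_d, sleeve, tube15 below 0.02 m/s); the robot touches nothing.
It fails at once if a load that was already in the rotor is lifted or shifted by more than 25 mm (distance of any of tube50_in_a, tube50_in_b, sleeve_in, tube15_in from where it was at the start of the episode above 0.025 m).
It fails at once if the buffer bottle is shifted by more than 30 mm or knocked over (distance of buffer_bottle from where it was at the start of the episode above 0.03 m or angle between buffer_bottle's own z axis and vertical above 0.5 rad).
It also fails if it takes over 128 s, if anything falls off the work surface, if the arm or the gripper's body presses on something with over 40 N, if the wrist force passes 120 N, or if a joint passes its speed limit or range.

## Working session

There is one attempt and no reset: what is moved stays moved. The work goes in short steps, Python scripts to look and compute and a tool call to move; the robot and the scene stay as the last step left them, time stands still between calls to the robot, and variables do not carry over. Pictures are saved under pics/ and viewed, at most 14 in all, crops included, and the job is handed in when it is done.

Besides the shell and the picture viewer there is one more tool, called as name([rows], argument=value, ...), one row to a line, values as JSON. drive_tool: Moves the arm, as the interface text tells. Its arguments: {"type":"object","properties":{"motion":{"type":"array","items":{"type":"array","items":{"type":"array","items":{"type":"number"}}}},"squeeze":{"type":"number"}},"required":["motion"]}

```bash
ls; mkdir -p pics
python3 - <<'E'
from station import manip
import cv2
for n in ("top","side"):
    im=manip.snapshot(n); cv2.imwrite(f"pics/{n}0.png",im[:,:,::-1])
    print(n,manip.camera_model(n))
print(manip.camera_model("wrist"))
print(manip.sense())
a=cv2.imread("pics/top0.png");b=cv2.imread("pics/side0.png")
E
```

```text
pics
top {'fov_y': 42.57854046116533, 'cx': 257.0383970033378, 'cy': 200.05980539956985, 'origin': array([ 0.22691973, -0.07370537,  1.70144278]), 'orientation': array([ 0.0717389 , -0.07288063, -0.69726991,  0.7094763 ])}
side {'fov_y': 53.895518666846385, 'cx': 253.65014555233378, 'cy': 194.3407314051418, 'origin': array([ 0.58325416, -0.94848558,  0.65224927]), 'orientation': array([0.47063658, 0.00307497, 0.00361478, 0.88231439])}
{'fov_y': 66.81028119862671, 'cx': 254.53646540392054, 'cy': 189.11812403165507, 'origin': array([ 0.35175597, -0.52334673,  0.37440256]), 'orientation': array([-0.13635405,  0.08592134, -0.51887388,  0.83952069])}
{'t': 0.1, 'q': array([-1.28645478e+00,  5.28420859e-01,  1.43380983e+00, -2.29745861e-05,
        1.18139868e+00, -1.78483586e-01]), 'qd': array([-0.00139318, -0.00167092, -0.00331019, -0.00111558, -0.00174265,
       -0.00052277]), 'tau': array([-5.96825448e-04, -4.43304563e+01, -1.78585839e+01, -2.52032996e-04,
        3.86376661e-03, -1.27629704e-06]), 'tcp_pos': array([ 0.27888894, -0.55858345,  0.23039085]), 'tool_rot': array([ 9.73341883e-01,  2.29356799e-01, -6.44834459e-05, -1.01636900e-03]), 'force': array([-1.0248983 , -0.48650318,  0.25960196]), 'ft_torque': array([-0.01050803, -0.01488805, -0.07711264]), 'gripper_force': 0.0, 'finger_gap': 1.0030941057475609}
```

View pics/top0.png

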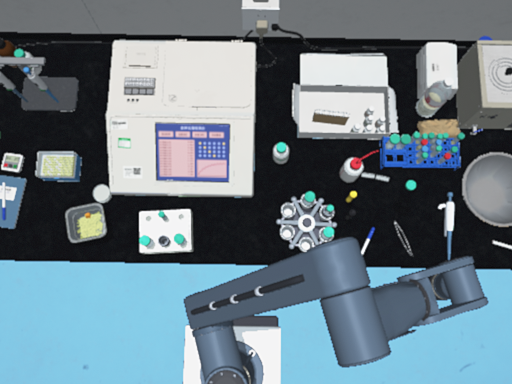

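View pics/side0.png

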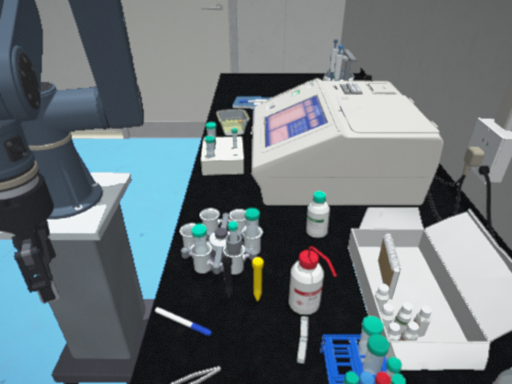

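```bash
cat > h.py <<'E'
import numpy as np, cv2
from scipy.spatial.transform import Rotation as R
def ray(cm,u,v):
    f=192/np.tan(np.radians(cm["fov_y"])/2)
    d=np.array([(u-cm["cx"])/f,-(v-cm["cy"])/f,-1.])
    return np.array(cm["origin"]),R.from_quat(cm["orientation"]).apply(d)
def onz(cm,u,v,z):
    o,d=ray(cm,u,v); return o+d*(z-o[2])/d[2]
def proj(cm,p):
    f=192/np.tan(np.radians(cm["fov_y"])/2)
    q=R.from_quat(cm["orientation"]).inv().apply(np.asarray(p)-cm["origin"])
    return cm["cx"]+f*q[...,0]/-q[...,2], cm["cy"]-f*q[...,1]/-q[...,2]
E
python3 - <<'E'
import cv2,numpy as np
from h import *
from station import manip
a=cv2.imread("pics/top0.png");b=cv2.imread("pics/side0.png")
c1=cv2.resize(a[185:260,130:200],None,fx=5.5,fy=5.5,interpolation=cv2.INTER_CUBIC)
c2=cv2.resize(a[185:260,272:342],None,fx=5.5,fy=5.5,interpolation=cv2.INTER_CUBIC)
cv2.imwrite("pics/c1.png",np.hstack([c1,c2]))
cm=manip.camera_model("top")
h=cv2.cvtColor(a,cv2.COLOR_BGR2HSV)
m=cv2.inRange(h,(70,100,60),(95,255,255))
n,l,s,c=cv2.connectedComponentsWithStats(m)
for i in range(1,n):
    if s[i,4]>8 and 130<c[i][0]<345 and c[i][1]>130: print(s[i],c[i].round(1),onz(cm,*c[i],.13).round(4))
E
```

```text
[277 142   9  11  87] [280.9 146.6] [ 0.7369 -0.1499  0.13  ]
[305 191  11  11 100] [309.7 195.9] [ 0.5704 -0.2451  0.13  ]
[326 204   9   8  50] [330.  207.4] [ 0.5332 -0.311   0.13  ]
[158 211   7   6  26] [161.  213.9] [0.5021 0.2367 0.13  ]
[323 227  12  11  97] [328.7 231.5] [ 0.4544 -0.3057  0.13  ]
[174 234  10  10  79] [178.5 238.3] [0.4238 0.1759 0.13  ]
[138 236  12  10  87] [144.1 240.1] [0.4162 0.2859 0.13  ]
```

View pics/c1.png

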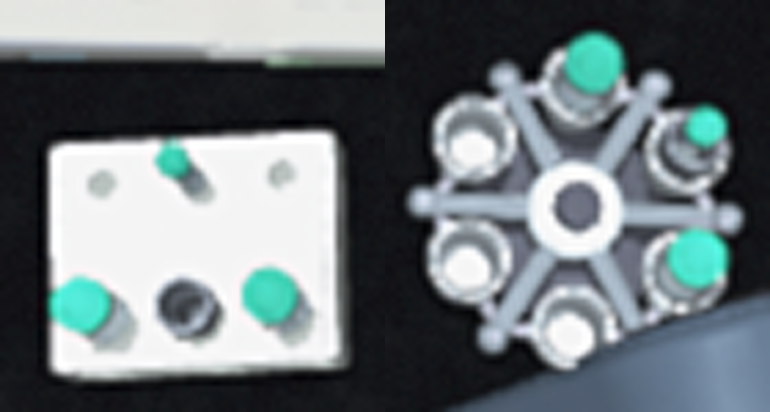

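Run:
```python
from h import *
from station import manip
from scipy.optimize import least_squares
cm=manip.camera_model("top")
def C(x,y,l): return (l+x/5.5-.4,185+y/5.5-.4)
P=[(onz(cm,*p,z)[:2]) for p,z in [(C(474,138,202),.074),(C(467,261,202),.074),(C(574,325,202),.074),((328.7,231.5),.130),((330,207.4),.146),((309.7,195.9),.130),(C(577,208,202),.074)]]
P=np.array(P)
def f(x):
    a=x[2]+np.arange(6)*np.pi/3
    return np.vstack([x[:2]+.075*np.c_[np.cos(a),np.sin(a)],x[:2]])
s=least_squares(lambda x:(f(x)-P).ravel(),[.5,-.24,np.radians(30)])
print(s.x,np.degrees(s.x[2]),"res",((f(s.x)-P)*1e3).round(1).tolist());print(f(s.x).round(4).tolist())
Q=np.array([onz(cm,*p,z)[:2] for p,z in [((144.1,240.1),.120),(C(188,307,130),.096),((178.5,238.3),.12),((161,213.9),.124)]])
L=np.array([[-.041,.055],[-.041,0],[-.041,-.055],[.041,0]])
def g(x): 
    c,s=np.cos(x[2]),np.sin(x[2]); return x[:2]+L@np.array([[c,s],[-s,c]])
r=least_squares(lambda x:(g(x)-Q).ravel(),[.45,.23,0])
print(r.x,np.degrees(r.x[2]),"res",((g(r.x)-Q)*1e3).round(1).tolist());print(g(r.x).round(4).tolist())
st=manip.sense();print(R.from_quat(st["tool_rot"]).as_matrix().round(3))
```

```text
[ 0.49412136 -0.24115233  1.01005127] 57.871674978109894 res [[0.1, -0.3], [1.0, -1.5], [-1.2, -0.3], [-0.0, 1.0], [-1.0, 1.0], [-1.3, 1.2], [2.4, -1.1]]
[[0.534, -0.1776], [0.4591, -0.1749], [0.4192, -0.2384], [0.4542, -0.3047], [0.5292, -0.3075], [0.5691, -0.2439], [0.4941, -0.2412]]
[0.46199221 0.23461374 0.07191998] 4.12071126882749 res [[-0.2, -1.5], [0.7, 2.5], [-0.1, -0.8], [-0.4, -0.2]]
[[0.4171, 0.2865], [0.4211, 0.2317], [0.4251, 0.1768], [0.5029, 0.2376]]
[[ 0.895  0.446 -0.001]
 [ 0.446 -0.895  0.002]
 [ 0.    -0.002 -1.   ]]
```

```bash
cat >> h.py <<'E'
def plan(st,*wps):
    """rows (x,y,z,yaw units) to reach each (x,y,z,tool-x angle deg) in turn"""
    p=np.array(st["tcp_pos"]);M=R.from_quat(st["tool_rot"]).as_matrix();a=np.degrees(np.arctan2(M[1,0],M[0,0]))
    for w in wps:
        d=np.array(w[:3])-p; t=(a-w[3]+180)%360-180
        print(w,"->",(M.T@d/.03).round(3).tolist(),round(t/8,3),"rows>=",round(max(np.linalg.norm(d)/.05,abs(t)/8.59),1))
        p=np.array(w[:3]);a=w[3];M=(R.from_euler("z",a,degrees=True)*R.from_euler("x",180,degrees=True)).as_matrix()
E
python3 - <<'E'
from h import *
from station import manip
plan(manip.sense(),(.44,-.12,.32,60),(.43,.20,.32,94.1))
E
```

```text
(0.44, -0.12, 0.32, 60) -> [11.334, -10.69, -2.962] -4.185 rows>= 9.5
(0.43, 0.2, 0.32, 94.1) -> [9.071, -5.622, -0.0] -4.262 rows>= 6.4
```

drive_tool([
  [[85,3,-2,-2.96,-1],[85,11.33,-10.69,-2.96,-4.2],[85,11.33,-10.69,-2.96,-4.2],[85,11.33,-10.69,-2.96,-4.2],[85,11.33,-10.69,-2.96,-4.2],[85,11.33,-10.69,-2.96,-4.2],[85,11.33,-10.69,-2.96,-4.2],[85,11.33,-10.69,-2.96,-4.2],[85,11.33,-10.69,-2.96,-4.2],[85,11.33,-10.69,-2.96,-4.2]],
])

```text
t: 1.1
tcp_pos: [0.4401, -0.1174, 0.3204]
tool_rot: [0.865, 0.502, 0.0, -0.0]
force: [0.4, -0.7, -0.4]
finger_gap: 0.995
gripper_force: 0.0
```

drive_tool([
  [[85,9.07,-5.62,0,-4.26],[85,9.07,-5.62,0,-4.26],[85,9.07,-5.62,0,-4.26],[85,9.07,-5.62,0,-4.26],[85,9.07,-5.62,0,-4.26],[85,9.07,-5.62,0,-4.26],[85,9.07,-5.62,0,-4.26],[85,9.07,-5.62,0,-4.26],[85,9.07,-5.62,0,-4.26],[85,9.07,-5.62,0,-4.26]],
])

```text
t: 2.1
tcp_pos: [0.4293, 0.1984, 0.3199]
tool_rot: [0.681, 0.732, -0.0, -0.0]
force: [0.5, 0.2, -0.1]
finger_gap: 0.994
gripper_force: 0.0
```

Run:
```python
from h import *
from station import manip
st=manip.sense();cm=manip.camera_model("wrist");im=manip.snapshot("wrist")[:,:,::-1].copy();cv2.imwrite("pics/w1.png",im)
print(st["t"],st["tcp_pos"],cm["origin"])
G={"c":(.4171,.2865,.122),"s":(.4211,.2317,.098),"d":(.4251,.1768,.122),"n":(.5029,.2376,.126)}
for k,p in G.items():
    u,v=proj(cm,p);print(k,u,v)
    if u==u: cv2.drawMarker(im,(int(u),int(v)),(0,0,255),0,10)
cv2.imwrite("pics/w1m.png",im)
plan(st,(.4211,.2317,.15,94.1))
```

```text
2.1 [0.42933174 0.1983568  0.31988359] [0.4231335  0.2790569  0.46378301]
c 250.00261954009136 83.94064203132595
s 250.55443070277258 131.41383564673157
d 250.48415878434983 179.41234767946455
n 321.4488282701667 134.62032922773312
(0.4211, 0.2317, 0.15, 94.1) -> [1.132, -0.19, 5.662] 0.003 rows>= 3.5
```

View pics/w1m.png

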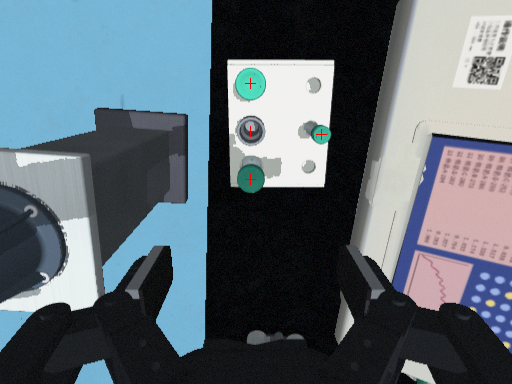

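drive_tool([
  [[65,1.13,-0.19,5.66,0],[65,1.13,-0.19,5.66,0],[65,1.13,-0.19,5.66,0],[65,1.13,-0.19,5.66,0],[65,1.13,-0.19,5.66,0],[65,1.13,-0.19,6.5,0],[65,1.13,-0.19,7.3,0],[65,1.13,-0.19,8.0,0],[65,1.13,-0.19,8.43,0],[65,1.13,-0.19,8.43,0]],
])

```text
t: 3.15
tcp_pos: [0.4222, 0.2319, 0.0673]
tool_rot: [0.681, 0.732, -0.0, 0.0]
force: [0.1, 0.2, -0.2]
finger_gap: 0.763
gripper_force: 0.0
```

drive_tool([
  [[20,0,0,0,0],[20,0,0,0,0],[20,0,0,0,0],[20,0,0,0,0],[20,0,0,0,0],[20,0,0,0,0],[20,0,0,0,0],[20,0,0,0,0]],
], squeeze=40)

```text
t: 3.95
tcp_pos: [0.4225, 0.233, 0.0687]
tool_rot: [0.681, 0.733, 0.001, 0.001]
force: [-0.1, -1.5, 6.4]
finger_gap: 0.396
gripper_force: 39.9
```

Run:
```python
from h import *
from station import manip
st=manip.sense();print(st["t"],st["tcp_pos"],st["finger_gap"],st["force"])
p=st["tcp_pos"]
plan(st,(.4211,.2317,.30,94.1),(.46,.02,.30,60),(.4591,-.1749,.30,27.9),(.4591,-.1749,.15,27.9))
```

```text
3.95 [0.42249553 0.23295108 0.0686982 ] 0.3957993067538234 [-0.13265585 -1.48843539  6.39993833]
(0.4211, 0.2317, 0.3, 94.1) -> [-0.036, -0.023, -7.71] 0.015 rows>= 4.6
(0.46, 0.02, 0.3, 60) -> [-7.131, 0.789, 0.0] 4.262 rows>= 4.3
(0.4591, -0.1749, 0.3, 27.9) -> [-5.641, 3.222, 0.0] 4.012 rows>= 3.9
(0.4591, -0.1749, 0.15, 27.9) -> [0.0, -0.0, 5.0] 0.0 rows>= 3.0
```

drive_tool([
  [[20,0,0,-0.7,0],[20,0,0,-1.5,0],[20,0,0,-2.5,0],[20,0,0,-3.5,0],[20,0,0,-4.5,0],[20,0,0,-5.5,0],[20,0,0,-6.5,0],[20,0,0,-7.7,0],[20,0,0,-7.7,0]],
])

```text
t: 4.85
tcp_pos: [0.424, 0.2338, 0.3034]
tool_rot: [0.681, 0.733, 0.005, 0.003]
force: [0.4, 0.3, -0.7]
finger_gap: 0.4
gripper_force: 40.3
```

drive_tool([
  [[20,-1,0.1,0,0.6],[20,-2,0.2,0,1.2],[20,-3,0.3,0,1.8],[20,-4,0.4,0,2.4],[20,-5,0.6,0,3],[20,-6,0.7,0,3.6],[20,-7.13,0.79,0,4.26],[20,-7.13,0.79,0,4.26]],
])

```text
t: 5.65
tcp_pos: [0.461, 0.018, 0.2978]
tool_rot: [0.867, 0.499, -0.0, 0.001]
force: [-0.5, 0.4, -0.2]
finger_gap: 0.396
gripper_force: 40.2
```

drive_tool([
  [[20,-1,0.6,0,0.7],[20,-2,1.1,0,1.4],[20,-3,1.7,0,2.1],[20,-4,2.3,0,2.8],[20,-5,2.9,0,3.5],[20,-5.64,3.22,0,4.01],[20,-5.64,3.22,0,4.01],[20,-5.64,3.22,0,4.01]],
])

```text
t: 6.45
tcp_pos: [0.4594, -0.1727, 0.2976]
tool_rot: [0.97, 0.243, -0.0, -0.001]
force: [0.5, 1.3, -1.1]
finger_gap: 0.397
gripper_force: 40.2
```

Run:
```python
from h import *
from station import manip
st=manip.sense();cm=manip.camera_model("wrist");im=manip.snapshot("wrist")[:,:,::-1].copy()
print(st["t"],st["tcp_pos"],st["finger_gap"],st["force"])
P=[[0.534, -0.1776], [0.4591, -0.1749], [0.4192, -0.2384], [0.4542, -0.3047], [0.5292, -0.3075], [0.5691, -0.2439], [0.4941, -0.2412]]
for i,(p,z) in enumerate(zip(P,[.074,.074,.074,.132,.148,.132,.074])):
    u,v=proj(cm,np.array([*p,z]));print(i,u.round(),v.round());cv2.drawMarker(im,(int(u),int(v)),(0,0,255),0,10)
tp=st["tcp_pos"]; 
for z in (-.050,.03): u,v=proj(cm,tp+[0,0,z]);cv2.drawMarker(im,(int(u),int(v)),(255,0,0),0,10)
cv2.imwrite("pics/w2.png",im)
plan(st,(.4591,-.1749,.18,27.9),(.4591,-.1749,.079,27.9))
```

```text
6.45 [ 0.45938793 -0.17270467  0.29763888] 0.39660988564009664 [ 0.46512799  1.29032774 -1.08058201]
0 287.0 106.0
1 256.0 159.0
2 283.0 206.0
3 352.0 225.0
4 400.0 175.0
5 366.0 110.0
6 314.0 159.0
(0.4591, -0.1749, 0.18, 27.9) -> [-0.042, 0.069, 3.921] 0.022 rows>= 2.4
(0.4591, -0.1749, 0.079, 27.9) -> [0.0, -0.0, 3.367] 0.0 rows>= 2.0
```

View pics/w2.png

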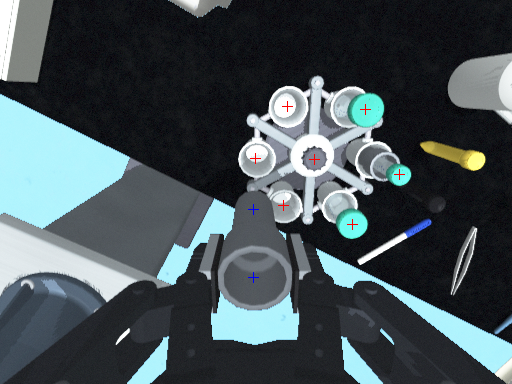

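drive_tool([
  [[20,-0.04,0.07,1,0],[20,-0.04,0.07,2,0],[20,-0.04,0.07,3,0],[20,-0.04,0.07,4,0],[20,-0.04,0.07,4.6,0],[20,-0.04,0.07,5,0],[20,-0.04,0.07,5.3,0],[20,-0.04,0.07,5.6,0],[20,-0.04,0.07,5.6,0]],
])

```text
t: 7.4
tcp_pos: [0.4595, -0.1751, 0.1295]
tool_rot: [0.97, 0.243, -0.001, -0.001]
force: [-1.1, -0.8, 0.1]
finger_gap: 0.393
gripper_force: 40.2
```

drive_tool([
  [[20,0,0,0.3,0],[20,0,0,0.6,0],[20,0,0,0.9,0],[20,0,0,1.2,0],[20,0,0,1.4,0],[20,0,0,1.6,0],[20,0,0,1.65,0],[20,0,0,1.65,0]],
])

```text
t: 8.2
tcp_pos: [0.4598, -0.176, 0.0804]
tool_rot: [0.97, 0.242, -0.0, -0.0]
force: [0.4, 0.2, 0.3]
finger_gap: 0.399
gripper_force: 40.2
```

Run:
```python
from h import *
from station import manip
st=manip.sense();cm=manip.camera_model("wrist");im=manip.snapshot("wrist")[:,:,::-1].copy();cv2.imwrite("pics/w3.png",im)
s=cv2.cvtColor(manip.snapshot("side"),cv2.COLOR_RGB2BGR);s=cv2.resize(s[150:300,150:300],None,fx=2.56,fy=2.56,interpolation=cv2.INTER_CUBIC)
cv2.imwrite("pics/s3.png",np.hstack([cv2.resize(im,(416,312)),cv2.resize(s,(312,312))]))
print(st["t"],st["tcp_pos"],st["finger_gap"],st["force"])
```

```text
8.2 [ 0.45983956 -0.17598633  0.08042329] 0.39942255278924094 [0.4480577  0.17274227 0.3371934 ]
```

View pics/s3.png

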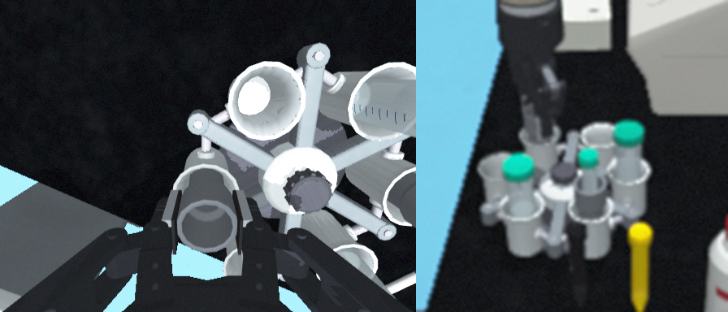

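drive_tool([
  [[20,0,0,0.03,0],[50,0,0,0.03,0],[60,0,0,0.03,0],[60,0,0,0.03,0],[60,0,0,0.03,0],[60,0,0,-0.5,0],[60,0,0,-2,0],[60,0,0,-4,0],[60,0,0,-7,0],[60,0,0,-7,0]],
])

```text
t: 9.3
tcp_pos: [0.4594, -0.1757, 0.2927]
tool_rot: [0.97, 0.242, -0.0, -0.0]
force: [0.0, 1.1, -0.7]
finger_gap: 0.703
gripper_force: 0.0
```

Run:
```python
from h import *
from station import manip
st=manip.sense();cm=manip.camera_model("wrist");im=manip.snapshot("wrist")[:,:,::-1].copy();cv2.imwrite("pics/w4.png",im)
print(st["t"],st["tcp_pos"],st["finger_gap"],st["force"])
print(proj(cm,np.array([.4591,-.1749,.108])))
plan(st,(.46,.02,.30,60),(.5029,.2376,.30,94.1),(.5029,.2376,.099,94.1))
```

```text
9.3 [ 0.45936088 -0.17566116  0.2927378 ] 0.7034425198724509 [ 0.04105096  1.0796778  -0.70331347]
(np.float64(253.48126811424083), np.float64(164.9499910607018))
(0.46, 0.02, 0.3, 60) -> [3.084, -5.747, -0.241] -3.996 rows>= 3.9
(0.5029, 0.2376, 0.3, 94.1) -> [6.997, -2.388, -0.0] -4.262 rows>= 4.4
(0.5029, 0.2376, 0.099, 94.1) -> [0.0, -0.0, 6.7] 0.0 rows>= 4.0
```

View pics/w4.png

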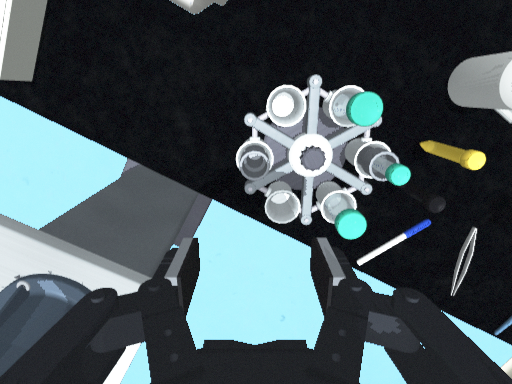

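drive_tool([
  [[60,1.5,-2.9,-0.24,-2],[60,3.08,-5.75,-0.24,-4],[60,3.08,-5.75,-0.24,-4],[60,3.08,-5.75,-0.24,-4],[60,3.08,-5.75,-0.24,-4],[60,3.08,-5.75,-0.24,-4],[60,3.08,-5.75,-0.24,-4]],
])

```text
t: 10.05
tcp_pos: [0.4605, 0.0189, 0.2977]
tool_rot: [0.866, 0.5, -0.0, 0.0]
force: [0.5, 0.1, 1.1]
finger_gap: 0.706
gripper_force: 0.0
```

drive_tool([
  [[60,7,-2.39,0,-4.26],[60,7,-2.39,0,-4.26],[60,7,-2.39,0,-4.26],[60,7,-2.39,0,-4.26],[60,7,-2.39,0,-4.26],[60,7,-2.39,0,-4.26],[60,7,-2.39,0,-4.26],[60,7,-2.39,0,-4.26]],
])

```text
t: 10.85
tcp_pos: [0.5033, 0.2354, 0.2976]
tool_rot: [0.682, 0.731, -0.001, -0.0]
force: [0.5, -0.8, -0.6]
finger_gap: 0.699
gripper_force: 0.0
```

Run:
```python
from h import *
from station import manip
st=manip.sense();cm=manip.camera_model("wrist");im=manip.snapshot("wrist")[:,:,::-1].copy();cv2.imwrite("pics/w5.png",im)
print(st["t"],st["tcp_pos"],st["finger_gap"])
h=cv2.cvtColor(im,cv2.COLOR_BGR2HSV)
m=cv2.inRange(h,(70,100,40),(95,255,255))
n,l,s,c=cv2.connectedComponentsWithStats(m)
for i in range(1,n):
    if s[i,4]>60: print(s[i],c[i].round(1),onz(cm,*c[i],.122).round(4))
plan(st,(.5029,.2376,.15,94.1),(.5029,.2376,.097,94.1))
# sleeve rim in w4 pose check: contours of w1-style not needed
```

```text
10.85 [0.50332286 0.2353839  0.2976131 ] 0.6989182377301905
[163  99  34  32 858] [179.  114.3] [0.4181 0.2874 0.122 ]
[246 155  19  20 296] [255.1 164.9] [0.5029 0.2379 0.122 ]
[172 194  30  30 700] [186.7 208.9] [0.4258 0.1789 0.122 ]
(0.5029, 0.2376, 0.15, 94.1) -> [0.078, -0.004, 4.92] -0.019 rows>= 3.0
(0.5029, 0.2376, 0.097, 94.1) -> [0.0, -0.0, 1.767] 0.0 rows>= 1.1
```

drive_tool([
  [[60,0.08,0,1.5,0],[60,0.08,0,3,0],[60,0.08,0,4.2,0],[60,0.08,0,4.9,0],[60,0.08,0,5.6,0],[60,0.08,0,6.3,0],[60,0.08,0,6.69,0],[60,0.08,0,6.69,0]],
])

```text
t: 11.7
tcp_pos: [0.5022, 0.2385, 0.096]
tool_rot: [0.682, 0.731, -0.001, -0.001]
force: [-0.7, 0.6, -0.1]
finger_gap: 0.705
gripper_force: 0.0
```

drive_tool([
  [[8,0,0,0,0],[8,0,0,0,0],[8,0,0,0,0],[8,0,0,0,0],[8,0,0,0,0],[8,0,0,0,0],[8,0,0,0,0],[8,0,0,0,0],[8,0,0,0,0]],
], squeeze=40)

```text
t: 12.6
tcp_pos: [0.5038, 0.2401, 0.0985]
tool_rot: [0.681, 0.732, 0.001, 0.001]
force: [-1.0, -1.0, 6.6]
finger_gap: 0.23
gripper_force: 39.2
```

drive_tool([
  [[8,0,0,-0.6,0],[8,0,0,-1.4,0],[8,0,0,-2.3,0],[8,0,0,-3.3,0],[8,0,0,-4.3,0],[8,0,0,-5.3,0],[8,0,0,-6.3,0],[8,0,0,-7,0],[8,0,0,-7,0]],
])

```text
t: 13.5
tcp_pos: [0.5047, 0.2404, 0.3106]
tool_rot: [0.681, 0.732, 0.003, 0.002]
force: [0.9, 0.6, -0.7]
finger_gap: 0.231
gripper_force: 39.2
```

Run:
```python
from h import *
from station import manip
st=manip.sense();print(st["t"],st["tcp_pos"],st["finger_gap"],st["tool_rot"])
plan(st,(.46,.02,.31,60),(.4591,-.1749,.31,27.9))
```

```text
13.5 [0.50466342 0.24038486 0.3106063 ] 0.23137783290060696 [0.68113193 0.73215077 0.00320124 0.00207054]
(0.46, 0.02, 0.31, 60) -> [-7.22, -2.015, -0.005] 4.267 rows>= 4.5
(0.4591, -0.1749, 0.31, 27.9) -> [-5.641, 3.222, 0.0] 4.012 rows>= 3.9
```

drive_tool([
  [[8,-1,-0.3,0,0.6],[8,-2,-0.6,0,1.2],[8,-3,-0.9,0,1.8],[8,-4,-1.2,0,2.4],[8,-5,-1.4,0,3],[8,-6,-1.7,0,3.6],[8,-7.2,-2.0,0,4.26],[8,-7.2,-2.0,0,4.26]],
])

```text
t: 14.3
tcp_pos: [0.4573, 0.017, 0.3058]
tool_rot: [0.867, 0.498, -0.002, -0.0]
force: [0.3, -0.3, -0.1]
finger_gap: 0.228
gripper_force: 39.2
```

drive_tool([
  [[8,-1,0.6,0,0.7],[8,-2,1.1,0,1.4],[8,-3,1.7,0,2.1],[8,-4,2.3,0,2.8],[8,-5,2.9,0,3.5],[8,-5.64,3.22,0,4.01],[8,-5.64,3.22,0,4.01],[8,-5.64,3.22,0,4.01]],
])

```text
t: 15.1
tcp_pos: [0.4573, -0.1739, 0.3061]
tool_rot: [0.97, 0.242, -0.001, -0.001]
force: [-0.8, 0.4, -0.2]
finger_gap: 0.226
gripper_force: 39.2
```

Run:
```python
from h import *
from station import manip
st=manip.sense();cm=manip.camera_model("wrist");im=manip.snapshot("wrist")[:,:,::-1].copy()
print(st["t"],st["tcp_pos"],st["finger_gap"],st["tool_rot"])
u,v=proj(cm,np.array([.4591,-.1749,.108]));print(u,v)
cv2.circle(im,(int(u*1),int(v)),1,(0,0,255),-1)
cv2.imwrite("pics/w6.png",cv2.resize(im[100:320,140:400],None,fx=2.6,fy=2.6,interpolation=cv2.INTER_CUBIC))
plan(st,(.4591,-.1749,.24,27.9),(.4591,-.1749,.119,27.9))
```

```text
15.1 [ 0.45734812 -0.17389558  0.3060803 ] 0.22643811709461023 [ 9.70305363e-01  2.41878583e-01 -6.73337081e-04 -1.34182360e-03]
256.0742950692731 161.41451067335188
(0.4591, -0.1749, 0.24, 27.9) -> [0.037, 0.063, 2.202] 0.012 rows>= 1.3
(0.4591, -0.1749, 0.119, 27.9) -> [0.0, -0.0, 4.033] 0.0 rows>= 2.4
```

View pics/w6.png

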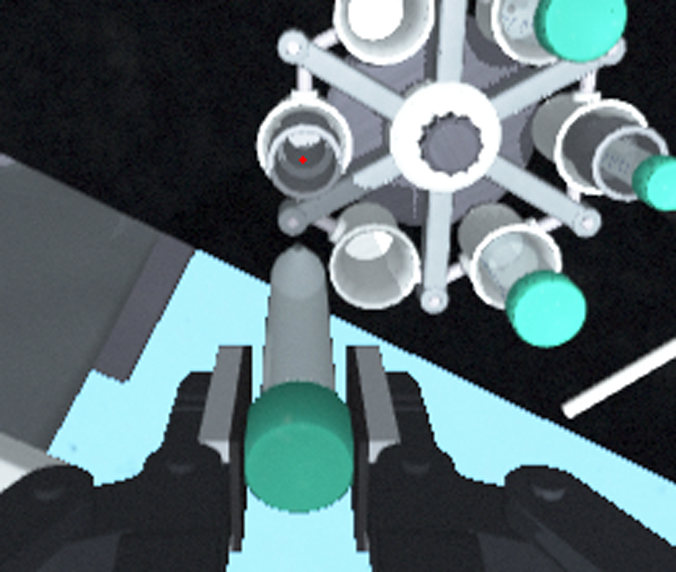

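drive_tool([
  [[8,0.04,0.06,0.7,0],[8,0.04,0.06,1.6,0],[8,0.04,0.06,2.4,0],[8,0.04,0.06,3.0,0],[8,0.04,0.06,3.4,0],[8,0.04,0.06,3.8,0],[8,0.04,0.06,4.1,0],[8,0.04,0.06,4.4,0],[8,0.04,0.06,4.6,0],[8,0.04,0.06,4.6,0]],
])

```text
t: 16.15
tcp_pos: [0.4594, -0.1753, 0.1686]
tool_rot: [0.97, 0.242, -0.001, -0.001]
force: [0.7, 0.7, -0.2]
finger_gap: 0.226
gripper_force: 39.3
```

drive_tool([
  [[8,0,0,0.2,0],[8,0,0,0.45,0],[8,0,0,0.7,0],[8,0,0,0.95,0],[8,0,0,1.2,0],[8,0,0,1.4,0],[8,0,0,1.55,0],[8,0,0,1.6,0],[8,0,0,1.6,0]],
])

```text
t: 17.05
tcp_pos: [0.4597, -0.1758, 0.121]
tool_rot: [0.97, 0.242, -0.0, -0.0]
force: [1.3, 0.5, 0.5]
finger_gap: 0.23
gripper_force: 39.3
```

Run:
```python
from h import *
from station import manip
st=manip.sense();print(st["t"],st["tcp_pos"],st["finger_gap"],st["force"],st["tool_rot"])
```

```text
17.05 [ 0.45968967 -0.17579209  0.12098608] 0.22954498376673843 [1.25094916 0.50827091 0.54967904] [ 9.70391902e-01  2.41535757e-01 -1.17021752e-04 -1.45402547e-04]
```

drive_tool([
  [[8,0,0,0.05,0],[40,0,0,0.05,0],[60,0,0,0.05,0],[60,0,0,0.05,0],[60,0,0,0.05,0],[60,0,0,-0.5,0],[60,0,0,-2,0],[60,0,0,-4,0],[60,0,0,-6,0],[60,0,0,-6,0]],
])

```text
t: 18.05
tcp_pos: [0.4616, -0.177, 0.3062]
tool_rot: [0.97, 0.242, 0.003, 0.003]
force: [0.8, -0.8, 0.1]
finger_gap: 0.701
gripper_force: 0.0
```

Run:
```python
from h import *
from station import manip
st=manip.sense();cm=manip.camera_model("wrist");im=manip.snapshot("wrist")[:,:,::-1].copy();cv2.imwrite("pics/w7.png",im)
print(st["t"],st["tcp_pos"],st["finger_gap"])
h=cv2.cvtColor(im,cv2.COLOR_BGR2HSV)
n,l,s,c=cv2.connectedComponentsWithStats(cv2.inRange(h,(70,100,40),(95,255,255)))
for i in range(1,n):
    if s[i,4]>60: print(s[i],c[i].round(1),onz(cm,*c[i],.146).round(4))
s=cv2.cvtColor(manip.snapshot("side"),cv2.COLOR_RGB2BGR);s=cv2.resize(s[190:290,160:290],None,fx=3,fy=3,interpolation=cv2.INTER_CUBIC)
cv2.imwrite("pics/s7.png",np.hstack([cv2.resize(im,(400,300)),s]))
plan(st,(.46,.02,.30,60),(.4255,.178,.30,94.1),(.4255,.178,.093,94.1))
```

```text
18.05 [ 0.46161229 -0.17695338  0.30622004] 0.7012546913804211
[339  93  35  34 930] [356.2 109.3] [ 0.5676 -0.2391  0.146 ]
[242 163  20  21 329] [251.6 173.5] [ 0.4586 -0.1769  0.146 ]
[376 162  25  22 420] [388.3 172.1] [ 0.5293 -0.3072  0.146 ]
[328 206  32  30 729] [343.8 220.4] [ 0.4588 -0.2962  0.146 ]
(0.46, 0.02, 0.3, 60) -> [3.031, -5.825, 0.174] -4.004 rows>= 3.9
(0.4255, 0.178, 0.3, 94.1) -> [3.986, -3.629, -0.0] -4.262 rows>= 4.0
(0.4255, 0.178, 0.093, 94.1) -> [0.0, -0.0, 6.9] 0.0 rows>= 4.1
```

View pics/s7.png

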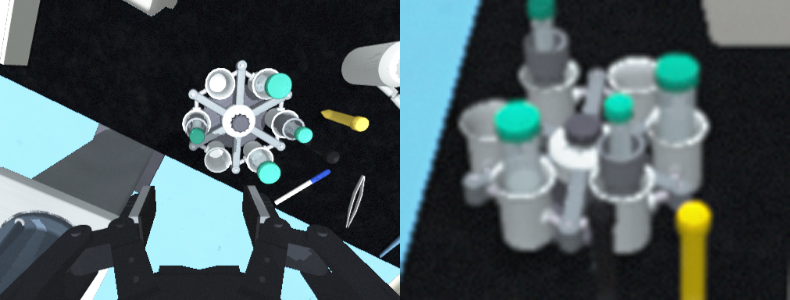

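drive_tool([
  [[65,1.5,-2.9,0.17,-2],[65,3.03,-5.83,0.17,-4],[65,3.03,-5.83,0.17,-4],[65,3.03,-5.83,0.17,-4],[65,3.03,-5.83,0.17,-4],[65,3.03,-5.83,0.17,-4],[65,3.03,-5.83,0.17,-4]],
])

```text
t: 18.85
tcp_pos: [0.4578, 0.0206, 0.2953]
tool_rot: [0.866, 0.499, -0.001, -0.0]
force: [0.5, -0.9, -0.3]
finger_gap: 0.761
gripper_force: 0.0
```

drive_tool([
  [[65,3.99,-3.63,0,-4.26],[65,3.99,-3.63,0,-4.26],[65,3.99,-3.63,0,-4.26],[65,3.99,-3.63,0,-4.26],[65,3.99,-3.63,0,-4.26],[65,3.99,-3.63,0,-4.26],[65,3.99,-3.63,0,-4.26],[65,3.99,-3.63,0,-4.26]],
])

```text
t: 19.65
tcp_pos: [0.4243, 0.178, 0.296]
tool_rot: [0.683, 0.73, -0.0, 0.0]
force: [0.1, 0.3, 0.5]
finger_gap: 0.76
gripper_force: 0.0
```

Run:
```python
from h import *
from station import manip
st=manip.sense();print(st["t"],st["tcp_pos"],st["finger_gap"],st["tool_rot"])
plan(st,(.4255,.178,.15,94.1),(.4255,.178,.093,94.1))
```

```text
19.65 [0.42429913 0.17796181 0.29601075] 0.7603013755991321 [ 6.83286563e-01  7.30150295e-01 -1.33147229e-04  4.44208132e-05]
(0.4255, 0.178, 0.15, 94.1) -> [-0.0, 0.041, 4.867] -0.038 rows>= 2.9
(0.4255, 0.178, 0.093, 94.1) -> [0.0, -0.0, 1.9] 0.0 rows>= 1.1
```

drive_tool([
  [[65,0,0.04,1.5,0],[65,0,0.04,3,0],[65,0,0.04,4.2,0],[65,0,0.04,4.9,0],[65,0,0.04,5.6,0],[65,0,0.04,6.3,0],[65,0,0.04,6.77,0],[65,0,0.04,6.77,0]],
])

```text
t: 20.45
tcp_pos: [0.4243, 0.1784, 0.0914]
tool_rot: [0.683, 0.731, -0.002, -0.001]
force: [-0.0, 0.3, -0.1]
finger_gap: 0.763
gripper_force: 0.0
```

drive_tool([
  [[20,0,0,0,0],[20,0,0,0,0],[20,0,0,0,0],[20,0,0,0,0],[20,0,0,0,0],[20,0,0,0,0],[20,0,0,0,0],[20,0,0,0,0]],
], squeeze=45)

```text
t: 21.25
tcp_pos: [0.4257, 0.1796, 0.094]
tool_rot: [0.682, 0.732, 0.001, 0.001]
force: [-0.1, -0.9, 5.5]
finger_gap: 0.374
gripper_force: 44.7
```

drive_tool([
  [[20,0,0,-0.6,0],[20,0,0,-1.4,0],[20,0,0,-2.3,0],[20,0,0,-3.3,0],[20,0,0,-4.3,0],[20,0,0,-5.3,0],[20,0,0,-6.3,0],[20,0,0,-7.1,0],[20,0,0,-7.1,0]],
])

```text
t: 22.15
tcp_pos: [0.4267, 0.18, 0.3093]
tool_rot: [0.682, 0.732, 0.003, 0.002]
force: [-0.2, -0.7, -1.7]
finger_gap: 0.379
gripper_force: 44.9
```

Run:
```python
from h import *
from station import manip
st=manip.sense();print(st["t"],st["tcp_pos"],st["finger_gap"],st["tool_rot"])
plan(st,(.50,.02,.31,120),(.534,-.1776,.31,147.9))
```

```text
22.15 [0.42668639 0.1799854  0.30926855] 0.37872018703331317 [0.68165252 0.73166494 0.00320617 0.00244579]
(0.5, 0.02, 0.31, 120) -> [-5.492, 2.061, -0.012] -3.243 rows>= 3.5
(0.534, -0.1776, 0.31, 147.9) -> [-6.271, -2.312, -0.0] -3.488 rows>= 4.0
```

drive_tool([
  [[20,-0.9,0.3,0,-0.5],[20,-1.8,0.7,0,-1.1],[20,-2.7,1,0,-1.6],[20,-3.6,1.4,0,-2.2],[20,-4.5,1.7,0,-2.7],[20,-5.49,2.06,0,-3.24],[20,-5.49,2.06,0,-3.24],[20,-5.49,2.06,0,-3.24]],
])

```text
t: 22.95
tcp_pos: [0.4972, 0.0194, 0.3045]
tool_rot: [0.501, 0.865, -0.0, -0.002]
force: [-0.3, -0.1, -1.5]
finger_gap: 0.376
gripper_force: 44.8
```

drive_tool([
  [[20,-1,-0.4,0,-0.6],[20,-2,-0.7,0,-1.2],[20,-3,-1.1,0,-1.8],[20,-4,-1.5,0,-2.4],[20,-5,-1.8,0,-3],[20,-6.27,-2.31,0,-3.49],[20,-6.27,-2.31,0,-3.49],[20,-6.27,-2.31,0,-3.49]],
])

```text
t: 23.75
tcp_pos: [0.5313, -0.1771, 0.305]
tool_rot: [0.277, 0.961, 0.001, -0.001]
force: [-0.6, -0.2, -1.3]
finger_gap: 0.381
gripper_force: 44.9
```

Run:
```python
from h import *
from station import manip
st=manip.sense();cm=manip.camera_model("wrist");im=manip.snapshot("wrist")[:,:,::-1].copy()
print(st["t"],st["tcp_pos"],st["finger_gap"],st["tool_rot"])
u,v=proj(cm,np.array([.534,-.1776,.074]));print(u,v)
cv2.circle(im,(int(u),int(v)),2,(0,0,255),-1)
cv2.imwrite("pics/w8.png",im)
plan(st,(.534,-.1776,.19,147.9),(.534,-.1776,.104,147.9))
```

```text
23.75 [ 0.5313374  -0.17712975  0.30503061] 0.3813453471605312 [ 2.77365035e-01  9.60763548e-01  7.14463445e-04 -1.23753318e-03]
255.98039811600756 159.79525384959737
(0.534, -0.1776, 0.19, 147.9) -> [-0.094, 0.031, 3.834] -0.013 rows>= 2.3
(0.534, -0.1776, 0.104, 147.9) -> [-0.0, -0.0, 2.867] 0.0 rows>= 1.7
```

View pics/w8.png

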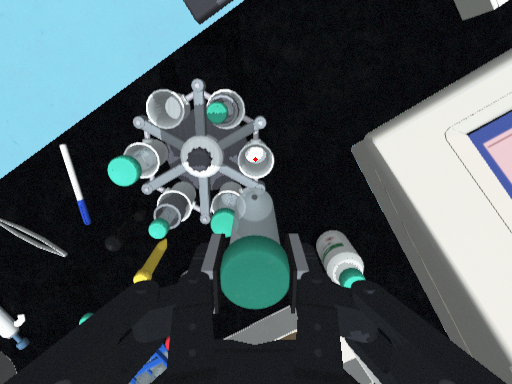

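drive_tool([
  [[20,-0.09,0.03,0.8,0],[20,-0.09,0.03,1.8,0],[20,-0.09,0.03,2.8,0],[20,-0.09,0.03,3.6,0],[20,-0.09,0.03,4.1,0],[20,-0.09,0.03,4.5,0],[20,-0.09,0.03,4.8,0],[20,-0.09,0.03,5.1,0],[20,-0.09,0.03,5.1,0]],
])

```text
t: 24.7
tcp_pos: [0.5343, -0.178, 0.1522]
tool_rot: [0.277, 0.961, 0.0, -0.001]
force: [0.1, 0.9, -0.2]
finger_gap: 0.379
gripper_force: 44.9
```

drive_tool([
  [[20,0,0,0.25,0],[20,0,0,0.5,0],[20,0,0,0.75,0],[20,0,0,1,0],[20,0,0,1.25,0],[20,0,0,1.45,0],[20,0,0,1.55,0],[20,0,0,1.55,0]],
])

```text
t: 25.5
tcp_pos: [0.5346, -0.1786, 0.1059]
tool_rot: [0.277, 0.961, 0.0, -0.0]
force: [-0.9, 0.4, -0.7]
finger_gap: 0.371
gripper_force: 45.5
```

Run:
```python
from h import *
from station import manip
st=manip.sense();print(st["t"],st["tcp_pos"],st["finger_gap"],st["force"],st["tool_rot"])
```

```text
25.5 [ 0.5345995  -0.17862191  0.10593051] 0.37104221001518767 [-0.94819564  0.35464858 -0.74931568] [ 2.76684311e-01  9.60960777e-01  8.59849166e-05 -4.11780252e-04]
```

drive_tool([
  [[20,0,0,0.05,0],[45,0,0,0.05,0],[62,0,0,0.05,0],[62,0,0,0.05,0],[62,0,0,0.05,0],[62,0,0,-0.5,0],[62,0,0,-2,0],[62,0,0,-4,0],[62,0,0,-6.5,0],[62,0,0,-6.5,0]],
])

```text
t: 26.5
tcp_pos: [0.5356, -0.1791, 0.3054]
tool_rot: [0.277, 0.961, -0.001, 0.002]
force: [0.9, -1.1, -0.0]
finger_gap: 0.726
gripper_force: 0.0
```

Run:
```python
from h import *
from station import manip
st=manip.sense();cm=manip.camera_model("wrist");im=manip.snapshot("wrist")[:,:,::-1].copy();cv2.imwrite("pics/w9.png",im)
print(st["t"],st["tcp_pos"],st["finger_gap"])
h=cv2.cvtColor(im,cv2.COLOR_BGR2HSV)
n,l,s,c=cv2.connectedComponentsWithStats(cv2.inRange(h,(70,100,40),(95,255,255)))
for i in range(1,n):
    if s[i,4]>60: print(s[i],c[i].round(1),onz(cm,*c[i],.130).round(4),onz(cm,*c[i],.146).round(4))
plan(st,(.48,.04,.30,120),(.4176,.287,.30,94.1))
```

```text
26.5 [ 0.53559198 -0.17908862  0.30542137] 0.7264307313372987
[205  95  23  23 390] [216.  106.1] [ 0.4572 -0.1791  0.13  ] [ 0.4576 -0.1769  0.146 ]
[106 149  35  33 867] [122.7 164.9] [ 0.454  -0.3042  0.13  ] [ 0.4545 -0.2957  0.146 ]
[239 151  31  31 742] [254.4 166.4] [ 0.5342 -0.1796  0.13  ] [ 0.5307 -0.1774  0.146 ]
[209 203  30  30 697] [223.7 217.8] [ 0.5683 -0.2443  0.13  ] [ 0.5631 -0.2389  0.146 ]
[147 213  22  21 354] [157.4 223.2] [ 0.5317 -0.3159  0.13  ] [ 0.5284 -0.3069  0.146 ]
[352 264  15  18 120] [359.9 272.5] [ 0.7246 -0.1394  0.13  ] [ 0.7116 -0.1392  0.146 ]
(0.48, 0.04, 0.3, 120) -> [5.453, 5.2, 0.155] 3.485 rows>= 4.5
(0.4176, 0.287, 0.3, 94.1) -> [8.17, 2.315, 0.0] 3.238 rows>= 5.1
```

Tube d is seated at (.534, -.180). Now the last tube.

drive_tool([
  [[65,2.7,2.6,0.15,1.7],[65,5.45,5.2,0.15,3.49],[65,5.45,5.2,0.15,3.49],[65,5.45,5.2,0.15,3.49],[65,5.45,5.2,0.15,3.49],[65,5.45,5.2,0.15,3.49],[65,5.45,5.2,0.15,3.49],[65,5.45,5.2,0.15,3.49]],
])

```text
t: 27.35
tcp_pos: [0.4798, 0.0395, 0.297]
tool_rot: [0.501, 0.866, -0.0, 0.0]
force: [-0.4, 0.2, 0.1]
finger_gap: 0.76
gripper_force: 0.0
```

drive_tool([
  [[65,8.17,2.32,0,3.24],[65,8.17,2.32,0,3.24],[65,8.17,2.32,0,3.24],[65,8.17,2.32,0,3.24],[65,8.17,2.32,0,3.24],[65,8.17,2.32,0,3.24],[65,8.17,2.32,0,3.24],[65,8.17,2.32,0,3.24],[65,8.17,2.32,0,3.24]],
])

```text
t: 28.25
tcp_pos: [0.4181, 0.2861, 0.2968]
tool_rot: [0.683, 0.731, -0.0, 0.0]
force: [0.3, -0.2, -0.1]
finger_gap: 0.764
gripper_force: 0.0
```

Run:
```python
from h import *
from station import manip
st=manip.sense();print(st["t"],st["tcp_pos"],st["finger_gap"],st["tool_rot"])
plan(st,(.4176,.287,.15,94.1),(.4176,.287,.093,94.1))
```

```text
28.25 [0.41806104 0.2860604  0.29680774] 0.763847304711333 [ 6.82581946e-01  7.30808981e-01 -2.99498902e-04  1.75316123e-04]
(0.4176, 0.287, 0.15, 94.1) -> [0.036, -0.012, 4.894] -0.024 rows>= 2.9
(0.4176, 0.287, 0.093, 94.1) -> [0.0, -0.0, 1.9] 0.0 rows>= 1.1
```

drive_tool([
  [[65,0.04,0,1.5,0],[65,0.04,0,3,0],[65,0.04,0,4.2,0],[65,0.04,0,4.9,0],[65,0.04,0,5.6,0],[65,0.04,0,6.3,0],[65,0.04,0,6.79,0],[65,0.04,0,6.79,0]],
])

```text
t: 29.05
tcp_pos: [0.4168, 0.2867, 0.0916]
tool_rot: [0.683, 0.731, -0.002, -0.001]
force: [-0.0, 0.3, 0.3]
finger_gap: 0.766
gripper_force: 0.0
```

drive_tool([
  [[20,0,0,0,0],[20,0,0,0,0],[20,0,0,0,0],[20,0,0,0,0],[20,0,0,0,0],[20,0,0,0,0],[20,0,0,0,0],[20,0,0,0,0]],
], squeeze=45)

```text
t: 29.85
tcp_pos: [0.4181, 0.2891, 0.0944]
tool_rot: [0.682, 0.732, 0.001, 0.001]
force: [1.0, -0.7, 6.2]
finger_gap: 0.377
gripper_force: 44.8
```

drive_tool([
  [[20,0,0,-0.6,0],[20,0,0,-1.4,0],[20,0,0,-2.3,0],[20,0,0,-3.3,0],[20,0,0,-4.3,0],[20,0,0,-5.3,0],[20,0,0,-6.3,0],[20,0,0,-7.1,0],[20,0,0,-7.1,0]],
])

```text
t: 30.75
tcp_pos: [0.4187, 0.2896, 0.3097]
tool_rot: [0.682, 0.732, 0.004, 0.002]
force: [0.1, -0.1, -0.0]
finger_gap: 0.378
gripper_force: 45.0
```

Run:
```python
from h import *
from station import manip
st=manip.sense();print(st["t"],st["tcp_pos"],st["finger_gap"],st["tool_rot"])
plan(st,(.46,.02,.31,90),(.4192,-.2384,.31,87.9))
```

```text
30.75 [0.41865307 0.28964244 0.30973199] 0.37759564685568936 [0.68158901 0.73172451 0.00362566 0.00158747]
(0.46, 0.02, 0.31, 90) -> [-9.063, 0.738, -0.027] 0.508 rows>= 5.5
(0.4192, -0.2384, 0.31, 87.9) -> [-8.613, -1.36, -0.0] 0.262 rows>= 5.2
```

drive_tool([
  [[20,-1.2,0.1,0,0.1],[20,-2.4,0.2,0,0.2],[20,-3.6,0.3,0,0.3],[20,-4.8,0.4,0,0.4],[20,-6,0.5,0,0.5],[20,-7.2,0.6,0,0.5],[20,-8.2,0.7,0,0.5],[20,-9.06,0.74,0,0.5],[20,-9.06,0.74,0,0.5]],
])

```text
t: 31.65
tcp_pos: [0.4582, 0.0167, 0.3049]
tool_rot: [0.708, 0.706, -0.001, -0.001]
force: [-0.3, 0.7, -0.6]
finger_gap: 0.379
gripper_force: 45.0
```

drive_tool([
  [[20,-1.2,-0.2,0,0.1],[20,-2.4,-0.4,0,0.2],[20,-3.6,-0.6,0,0.25],[20,-4.8,-0.8,0,0.25],[20,-6,-1,0,0.25],[20,-7.2,-1.2,0,0.25],[20,-8,-1.3,0,0.25],[20,-8.61,-1.36,0,0.25],[20,-8.61,-1.36,0,0.25],[20,-8.61,-1.36,0,0.25]],
])

```text
t: 32.65
tcp_pos: [0.4173, -0.2378, 0.3053]
tool_rot: [0.719, 0.695, 0.0, -0.001]
force: [0.2, 0.6, 0.1]
finger_gap: 0.377
gripper_force: 44.9
```

Run:
```python
from h import *
from station import manip
st=manip.sense();cm=manip.camera_model("wrist");im=manip.snapshot("wrist")[:,:,::-1].copy()
print(st["t"],st["tcp_pos"],st["finger_gap"],st["tool_rot"])
u,v=proj(cm,np.array([.4192,-.2384,.074]));print(u,v)
cv2.circle(im,(int(u),int(v)),2,(0,0,255),-1)
cv2.imwrite("pics/w10.png",im)
plan(st,(.4192,-.2384,.19,87.9),(.4192,-.2384,.105,87.9))
```

```text
32.65 [ 0.41734723 -0.23782394  0.30533768] 0.3768358645263548 [ 7.19181542e-01  6.94820621e-01  3.48039997e-04 -1.44639075e-03]
256.73191724307054 157.47611216256945
(0.4192, -0.2384, 0.19, 87.9) -> [-0.027, 0.069, 3.844] 0.016 rows>= 2.3
(0.4192, -0.2384, 0.105, 87.9) -> [0.0, -0.0, 2.833] 0.0 rows>= 1.7
```

View pics/w10.png

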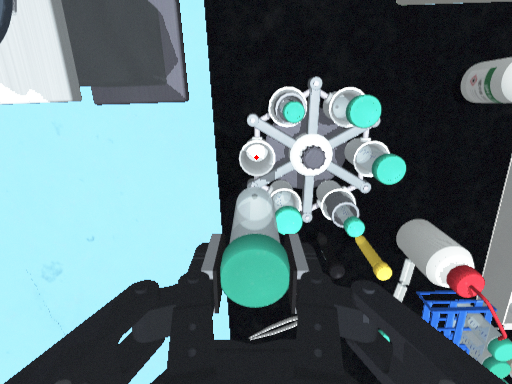

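drive_tool([
  [[20,-0.03,0.07,0.8,0],[20,-0.03,0.07,1.8,0],[20,-0.03,0.07,2.8,0],[20,-0.03,0.07,3.6,0],[20,-0.03,0.07,4.1,0],[20,-0.03,0.07,4.5,0],[20,-0.03,0.07,4.8,0],[20,-0.03,0.07,5.1,0],[20,-0.03,0.07,5.1,0]],
])

```text
t: 33.6
tcp_pos: [0.4195, -0.2391, 0.1525]
tool_rot: [0.719, 0.695, -0.0, -0.001]
force: [0.2, -0.5, -0.2]
finger_gap: 0.377
gripper_force: 45.0
```

drive_tool([
  [[20,0,0,0.25,0],[20,0,0,0.5,0],[20,0,0,0.75,0],[20,0,0,1,0],[20,0,0,1.25,0],[20,0,0,1.45,0],[20,0,0,1.55,0],[20,0,0,1.55,0]],
])

```text
t: 34.4
tcp_pos: [0.4195, -0.24, 0.1062]
tool_rot: [0.719, 0.695, -0.0, -0.001]
force: [0.1, 1.0, -0.4]
finger_gap: 0.377
gripper_force: 45.3
```

Run:
```python
from h import *
from station import manip
st=manip.sense();print(st["t"],st["tcp_pos"],st["finger_gap"],st["force"],st["tool_rot"])
```

```text
34.4 [ 0.41954226 -0.23996963  0.10623362] 0.3766116524445282 [ 0.10203521  1.03615964 -0.44368176] [ 7.19118313e-01  6.94887408e-01 -3.51033030e-05 -5.83593800e-04]
```

drive_tool([
  [[20,0,0,0.05,0],[45,0,0,0.05,0],[62,0,0,0.05,0],[62,0,0,0.05,0],[62,0,0,0.05,0],[62,0,0,-0.5,0],[62,0,0,-2,0],[62,0,0,-4,0],[62,0,0,-6.5,0],[62,0,0,-6.5,0]],
])

```text
t: 35.4
tcp_pos: [0.4204, -0.2407, 0.3054]
tool_rot: [0.719, 0.695, 0.0, 0.002]
force: [0.2, -0.3, -0.5]
finger_gap: 0.727
gripper_force: 0.0
```

drive_tool([
  [[62,2,0,0,0],[62,4,0,0,0],[62,6,0,0,0],[62,6,0,0,0],[62,6,0,0,0],[62,6,0,0,0]],
])

```text
t: 36.0
tcp_pos: [0.426, -0.0599, 0.302]
tool_rot: [0.718, 0.696, -0.0, 0.0]
force: [0.2, -0.3, -0.4]
finger_gap: 0.726
gripper_force: 0.0
```

Run:
```python
from h import *
from station import manip
st=manip.sense();print(st["t"],st["tcp_pos"],st["finger_gap"],np.abs(st["qd"]).max())
t=cv2.cvtColor(manip.snapshot("top"),cv2.COLOR_RGB2BGR);cm=manip.camera_model("top")
h=cv2.cvtColor(t,cv2.COLOR_BGR2HSV)
n,l,s,c=cv2.connectedComponentsWithStats(cv2.inRange(h,(70,100,40),(95,255,255)))
for i in range(1,n):
    if s[i,4]>20 and 270<c[i][0]<345 and 130<c[i][1]<270: print(s[i],c[i].round(1),onz(cm,*c[i],.130).round(4),onz(cm,*c[i],.146).round(4))
s=cv2.cvtColor(manip.snapshot("side"),cv2.COLOR_RGB2BGR)
cv2.imwrite("pics/f.png",np.hstack([cv2.resize(t[180:260,260:350],(394,350),interpolation=cv2.INTER_CUBIC),cv2.resize(s[180:290,160:285],(398,350),interpolation=cv2.INTER_CUBIC)]))
```

```text
36.0 [ 0.42597185 -0.05994357  0.30201593] 0.7258493343627453 0.03568267683581713
[277 141   9  12  89] [281.  146.1] [ 0.7385 -0.1502  0.13  ] [ 0.7333 -0.1494  0.146 ]
[305 190  11  12 107] [309.7 195.6] [ 0.5715 -0.2451  0.13  ] [ 0.568  -0.2434  0.146 ]
[285 200  10  12  96] [289.2 205.8] [ 0.5363 -0.1784  0.13  ] [ 0.5331 -0.1773  0.146 ]
[326 204   9   8  51] [330.2 207.4] [ 0.5333 -0.3115  0.13  ] [ 0.5302 -0.3091  0.146 ]
[286 226   6   7  36] [288.6 229. ] [ 0.4601 -0.1766  0.13  ] [ 0.4578 -0.1755  0.146 ]
[323 227  12  11  98] [328.8 231.4] [ 0.4545 -0.3059  0.13  ] [ 0.4522 -0.3035  0.146 ]
[303 237  11  11  92] [308.2 242. ] [ 0.4191 -0.2395  0.13  ] [ 0.4171 -0.2378  0.146 ]
```

View pics/f.png

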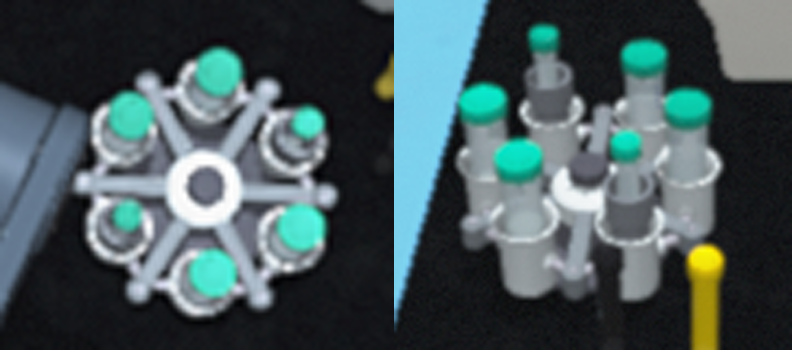

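The top crop shows all six buckets loaded, with the two narrow tubes opposite each other at (127,215) and (308,122). In the side crop everything stands upright at matching heights. I'm handing in.

```bash
python3 -c "
from station import manip
print(manip.sign_off())"
```

```text
the job is handed in; nothing more can be done
None
```

I loaded and handed in the rotor: the empty sleeve with the narrow tube in it sits opposite the sleeve already there, and the two wide tubes are in the remaining two buckets. In the last pictures all six loads stood upright and fully down, but the sign-off gave no verdict.

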